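Stand the blue measuring cylinder in the spill dish

TASK

Pick up the tall, top-heavy measuring cylinder with the blue cap by its cap, lift it off the bench and stand it upright in the empty white spill dish, setting it down on the dish's floor before letting go. Move slowly and keep it upright all the way, and leave the orange-capped cylinder and the amber bottle in the other dish standing where they are.

Things in the scene. Friction and masses are not known exactly. Their poses are not given: they have to be found in the camera images.
- blue_cyl_center (a point): Tall loose measuring cylinder, 220 mm, 0.22-0.37 kg, on the bench: blue round foot 64 mm across, pale tube 32 mm across with dark rings, heavy blue cap 38 mm across, 45 mm tall, fixed tight at the very top, to grip. Centre of mass high, 140 mm up. Point: on its axis half-way up, 110 mm above the underside, 87 mm below the cap's middle; z axis up.
- orange_cyl_center (a point): A bystander of the same shape and size with orange cap and foot, to be left alone. The point lies on its axis half-way up, 110 mm above the underside; z axis up.
- dish_free: The empty one of two like white round spill dishes, fixed to the bench: 104 mm across outside, rim 12 mm high, inside 92 to 96 mm across, flat floor 4 mm above the bench. The origin is the centre of its underside, on the bench; z axis up. When stood in it, the cylinder's underside is 4 mm above the bench.
- amber_center (a point): A squat amber bottle with white cap, 62 mm across and 100 mm tall, loose, standing in the other white dish; to be left alone. The point lies on its axis half-way up, 50 mm above its underside.
Mind the look-alikes: they are no part of the job. What is shaped like the part that bears blue_cyl_center but green or turquoise is not meant.

How it is judged:
By the outcome, as a careful person would: the job done as asked, in the order asked, and still so for the second after the job is handed in, with the robot touching nothing.
It also fails if it takes over 48 s, if anything falls off the work surface, if the arm or the gripper's body presses on something with over 40 N, if the wrist force passes 120 N, or if a joint passes its speed limit or range.

ROBOT

A 6-joint arm with a two-finger parallel gripper is mounted at the origin on the work surface. World frame = base frame: x ahead of the robot, y to its left, z up, the work surface at z = 0. Lengths are in m, angles in degrees, forces in N, time in s.
With the tool pointing down it reaches from about 0.25 to 0.8 m from the base axis. Payload 3.9 kg.
Tool frame: the origin (TCP) lies at the very end of the fingers, on their centre line; the grasp point (between the pads) lies 19 mm behind it; x points along the fingers, y is the direction in which the jaws open and shut, and the axes are right-handed (so a half turn about x gives the same grasp; the last joint's range is limited). The gripper opens to 85 mm and grips with 20 to 120 N. Pads are 22 mm wide; open, the fingers measure 114 mm over their backs; the gripper's body (76 mm by 85 mm) begins 54 mm behind the grasp point. The pads swing forward as they close: fully open they stand 13 mm farther back than shut.
Start: joints at [71.849, 14.897, -7.913, 67.191, 0, 90], TCP at [0.164, 0.499, 0.231] pointing down, gripper open.
Joint ranges: [-159.42, 159.42], [-47.68, 98.78], [-73.54, 78.23], [-108.79, 121.32], [-90, 84.71], [-180, 180]. Speed limits (degrees/s): [147.25, 147.25, 180, 180, 180, 180].

INTERFACE

Orientations are given as [roll, pitch, yaw] about the fixed x, y, z axes, in that order (R = Rz(yaw) Ry(pitch) Rx(roll)).
In Python, from workcell import read_state, read_camera, ctrl, find_in, landmark_of gives the robot as it stands. The module is installed in compiled form; this text tells all that it offers.
- The arm moves only by the shell command python3 -m creep 'ROWS' [FORCE]. ROWS is JSON, a list of rows, each an object with "offset": the shift along the tool's x, y, z in m, a list of three; "delta_rot": the turn, a rotation vector about the tool's x, y, z in degrees, a list of three; "fingers": the closure, from 0 (fully open) to 1 (shut). A call has exactly 5 rows; each row is the pose to reach, as a shift and turn from the pose commanded when the call began, along the tool's axes at that moment; what a row does not reach only later rows make up. A row lasts 1/12 s, in which the tool goes at most 41.7 mm and 7.16 degrees, less where a joint would pass 70% of its speed; a pose out of reach is approached as far as the arm can. A call with a gripper value outside its range is refused whole. The fingers move at their own pace and stop on an object; FORCE is the grip in N (left out, the last holds). Time passes only in rows, so rows that repeat a pose let the fingers close, or fill a call up. It gives the time, the measured TCP pose, the force and the opening at its end, in the units of the state.
- read_state(): the state, without advancing time (a new reading comes with each control period).
- read_camera(name): name is "scene" or "top" or "wrist"; returns a dict with "image" (480x640x3 uint8, blue, green, red), "mtx" (3x3 intrinsics, pixels), "R" (3x3) and "t" (3): a world point X has camera coordinates R X + t. Camera axes: x right, y down, z forward; pixel columns grow to the right and rows downward; lengths in m; the calibration is good to about 2 mm. A picture is of the moment at which its call begins. There is no depth.
- ctrl.hand_in(): hands the job in, once; it reports no verdict.
Trained networks look in a picture, given as the dict that the camera call returned (one of the last four; its "shot" number tells which), for a name from the list of things; names that differ only in an ending like _2 or _b are one class to them, and where a whole thing is asked for, a point or a joint stands for the part that bears it (a point fixed in the world has none). Each returns a list of dicts, best first, with "p" (0 to 1); they miss things now and then, are a little off and sometimes report something else, mostly with a low value. They report only what shows in the picture. A call takes as long as a camera call. They do not tell look-alikes from the thing itself.
- find_in(picture, query): "point" ([x, y, z] in m, in world coordinates, good to about 4 mm: the middle of the surface that is visible of it).
- landmark_of(picture, query): "point" ([x, y, z] in m, in world coordinates, good to about 4 mm: a listed point, or the origin of a listed thing).
The state is a dict: "time_s": time; "qpos": joint angles; "dq": joint speeds; "tau": joint torques, N m; "eef_pos": TCP position; "ee_rot": TCP orientation; "wrist_force": force on the tool from outside, world axes, zero at the start; "wrist_torque": the same for the moment, N m; "opening": finger opening in m.
Only numpy, scipy, OpenCV 4.12 (cv2) and the standard library are available. Lean on these libraries where they do the work, as an engineer would, in place of code of your own. Each camera call takes 0.05 s, during which the arm holds its last target.

## Working session

There is one attempt and no reset: what is moved stays moved. The work goes in short steps, Python scripts to look and compute and a shell command to move; the robot and the scene stay as the last step left them, time stands still between calls to the robot, and variables do not carry over. Pictures are saved under pics/ and viewed, and the job is handed in when it is done.

```bash
mkdir -p pics; python3 - <<'E'
from workcell import *
import cv2
s=read_state(); print(s)
for n in ("scene","top"):
    p=read_camera(n); cv2.imwrite(f"pics/{n}0.png",p["image"])
    print(n,p["R"],p["t"])
    for q in ("blue_cyl_center","orange_cyl_center","dish_free","amber_center"):
        print(q,[(r["p"],r["point"]) for r in landmark_of(p,q)])
E
```

```text
{'time_s': 0.0, 'qpos': array([ 7.18479414e+01,  1.49365929e+01, -7.98529705e+00,  6.71911994e+01,
        6.09330964e-04,  8.99998696e+01]), 'dq': array([ 0.02915505, -0.02765637,  0.12789938,  0.09073811,  0.0152091 ,
        0.0388382 ]), 'tau': array([-6.11967662e-04, -4.05675924e+01,  2.53922921e+01,  1.90705183e-02,
       -1.08298249e-05, -5.63823249e-06]), 'eef_pos': array([0.16334216, 0.49822353, 0.2304601 ]), 'ee_rot': array([ -90.30883966,   89.88690908, -108.46076849]), 'wrist_force': array([-0.87377459,  0.04227906,  0.41143095]), 'wrist_torque': array([-0.00550381,  0.05383687, -0.00873107]), 'opening': 0.08493936591879522}
scene [[ 0.17964282  0.98369253 -0.00880086]
 [ 0.66595811 -0.12819277 -0.73489211]
 [-0.72403609  0.12615709 -0.67812693]] [-0.0860069  -0.26706001  1.52482638]
blue_cyl_center [(0.9, [0.6477, 0.1474, 0.1097]), (0.88, [0.5429, 0.2582, 0.111]), (0.76, [0.5105, 0.3836, 0.115]), (0.74, [0.663, 0.2997, 0.1084]), (0.55, [0.4143, 0.2772, 0.11])]
orange_cyl_center [(0.65, [0.5857, -0.2433, 0.1128])]
dish_free [(0.92, [0.4443, 0.01, -0.0025])]
amber_center [(0.55, [0.6523, -0.0428, 0.0518])]
top [[ 0.00812314 -0.99977063 -0.01981682]
 [-0.98859038 -0.00504831 -0.1505443 ]
 [ 0.15040972  0.02081361 -0.98840463]] [0.00748277 0.56032212 1.160086  ]
blue_cyl_center [(0.95, [0.6437, 0.1472, 0.1128]), (0.92, [0.5438, 0.2582, 0.108]), (0.82, [0.5168, 0.3798, 0.1111]), (0.59, [0.4116, 0.2778, 0.1122]), (0.56, [0.6668, 0.3026, 0.1086])]
orange_cyl_center [(0.86, [0.582, -0.2429, 0.1101]), (0.36, [0.4498, 0.0107, 0.0021])]
dish_free [(0.84, [0.4478, 0.009, -0.0011])]
amber_center [(0.9, [0.6533, -0.0438, 0.0504])]
```

View pics/scene0.png

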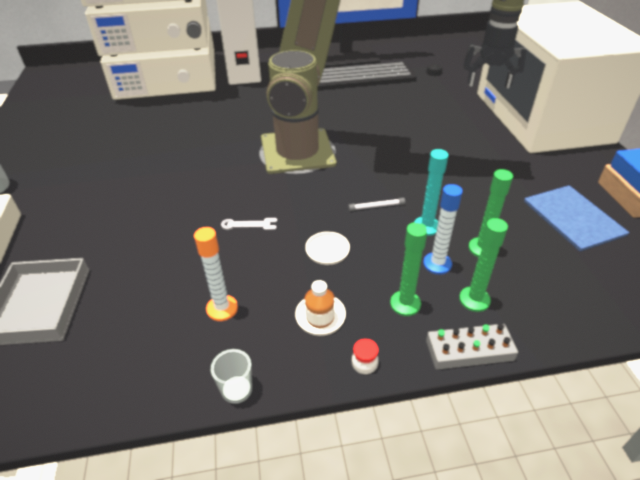

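View pics/top0.png

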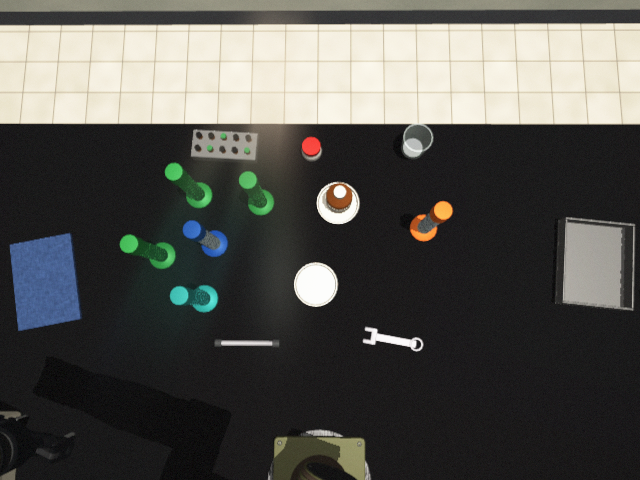

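Candidates for the blue cylinder (cap pixels in scene / top):
- Blue: (452,197) / (193,230).
- Turquoise: (437,160) / (180,296).
- Greens: (501,180), (415,233), (494,230) / (130,244), (247,180), (175,172).

The blue one with the ringed pale tube fits the description, at about (0.543, 0.258). The empty dish is at scene (328,247), top (316,285). I'll check the choice in a crop and refine by colour.

```bash
cat > h.py <<'E'
from workcell import *
import cv2, numpy as np
from scipy.spatial.transform import Rotation as Ro
def proj(p,X):
    c=p["R"]@np.array(X,float)+p["t"]; u=p["mtx"]@c; return u[:2]/u[2]
def onplane(p,uv,z):
    d=p["R"].T@np.linalg.solve(p["mtx"],[uv[0],uv[1],1.]); c=-p["R"].T@p["t"]
    return c+d*(z-c[2])/d[2]
def ray(p,uv):
    d=p["R"].T@np.linalg.solve(p["mtx"],[uv[0],uv[1],1.]); return -p["R"].T@p["t"],d/np.linalg.norm(d)
def tri(obs):
    A=np.zeros((3,3));b=np.zeros(3)
    for p,uv in obs:
        c,d=ray(p,uv);M=np.eye(3)-np.outer(d,d);A+=M;b+=M@c
    return np.linalg.solve(A,b)
def blobs(p,lo,hi,mina=40):
    hsv=cv2.cvtColor(p["image"],cv2.COLOR_BGR2HSV)
    n,l,st,ce=cv2.connectedComponentsWithStats(cv2.inRange(hsv,lo,hi))
    return [(tuple(ce[i].round(1)),st[i].tolist()) for i in range(1,n) if st[i,4]>mina]
def state():
    s=read_state(); R=Ro.from_euler('xyz',s["ee_rot"],degrees=True).as_matrix()
    return s,R
def to(X):
    s,R=state(); return (R.T@(np.array(X)-s["eef_pos"])).round(4)
E
python3 - <<'E'
from h import *
P={}
for n in ("scene","top"):
    p=P[n]=read_camera(n)
    print(n,blobs(p,(105,170,90),(125,255,255)))
    print('dish',[b for b in blobs(p,(0,0,190),(180,40,255),200) if 250<b[0][0]<400 and 180<b[0][1]<340])
    print('pred cap',proj(p,[.543,.258,.197]),'foot',proj(p,[.543,.258,.005]),'dish',proj(p,[.446,.0095,.012]))
im=np.hstack([cv2.resize(P["scene"]["image"][150:300,380:530],(400,400)),cv2.resize(P["top"]["image"][160:310,120:270],(400,400))])
cv2.imwrite("pics/crop.png",im)
s,R=state();print(R.round(3))
E
```

```text
scene [((np.float64(282.9), np.float64(9.4)), [279, 0, 10, 26, 140]), ((np.float64(381.0), np.float64(13.1)), [338, 0, 78, 22, 683]), ((np.float64(109.4), np.float64(21.2)), [98, 19, 24, 6, 105]), ((np.float64(123.6), np.float64(68.4)), [113, 66, 22, 6, 79]), ((np.float64(628.9), np.float64(165.2)), [613, 151, 27, 38, 652]), ((np.float64(449.5), np.float64(198.4)), [443, 188, 19, 21, 148]), ((np.float64(446.8), np.float64(265.9)), [443, 259, 8, 14, 50])]
dish [((np.float64(327.1), np.float64(247.2)), [305, 232, 45, 32, 1135]), ((np.float64(320.1), np.float64(318.0)), [295, 298, 51, 37, 981])]
pred cap [451.54286372 197.52076511] foot [438.09547665 262.02148942] dish [326.62625149 245.66237385]
top [((np.float64(191.6), np.float64(229.1)), [183, 220, 19, 19, 281]), ((np.float64(216.5), np.float64(244.9)), [201, 230, 27, 27, 281])]
dish [((np.float64(336.7), np.float64(207.7)), [317, 182, 42, 42, 695]), ((np.float64(315.2), np.float64(284.0)), [294, 262, 44, 45, 1498]), ((np.float64(391.7), np.float64(339.5)), [363, 328, 60, 23, 457])]
pred cap [193.39029798 230.44962118] foot [213.65040873 242.98725198] dish [316.26216723 283.88927771]
[[ 0.     0.312  0.95 ]
 [ 0.     0.95  -0.312]
 [-1.     0.    -0.   ]]
```

View pics/crop.png

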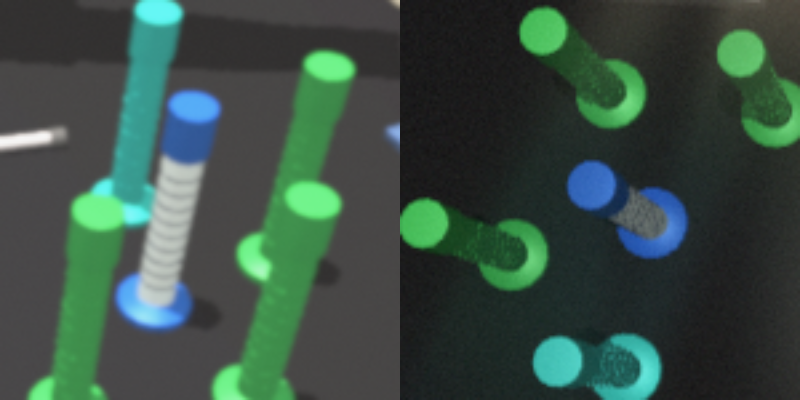

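The crop confirms it: the pale ringed tube with blue cap and foot stands in the middle of the greens and the turquoise. The cap's top face is at top pixel (192,229.8) and the foot at (215,243).

```bash
python3 - <<'E'
from h import *
t=read_camera("top"); s=read_camera("scene")
print('capface top',onplane(t,(192,229.7),.22),'foot',onplane(t,(214.9,243.2),.008))
print('capface scene',onplane(s,(380+(193-0)*.375,150+107*.375),.22),'foot', onplane(s,(380+154*.375,150+301*.375),.008))
print('tri',tri([(t,(192,229.7)),(s,(452.4,190.1))]))
print('dish',onplane(t,(315.6,284.3),.012),onplane(s,(327.3,247.5),.012))
for p in(t,s):
  for q in("blue_cyl_center","dish_free"): print(q,[r["point"] for r in landmark_of(p,q)])
print(to([.543,.258,.26]))
E
```

```text
capface top [0.54086418 0.25481406 0.22      ] foot [0.54209977 0.25429583 0.008     ]
capface scene [0.54722265 0.25419227 0.22      ] foot [0.54822697 0.25480567 0.008     ]
tri [0.5417443  0.25655282 0.21550934]
dish [0.44502261 0.01105554 0.012     ] [0.45261483 0.0099293  0.012     ]
blue_cyl_center [[0.6649, 0.3032, 0.1114], [0.6435, 0.1468, 0.1098], [0.5142, 0.3804, 0.1104], [0.4115, 0.2763, 0.11], [0.5461, 0.2555, 0.109]]
dish_free [[0.4499, 0.007, 0.0011], [0.585, -0.241, 0.1089]]
blue_cyl_center [[0.5116, 0.3832, 0.1141], [0.4113, 0.2773, 0.1083], [0.6461, 0.1454, 0.1088], [0.5407, 0.2574, 0.1098], [0.6618, 0.2995, 0.1085]]
dish_free [[0.4456, 0.0132, -0.0017]]
[-0.0287 -0.1107  0.4356]
```

```bash
python3 -m creep '[{"offset":[-0.02,0,0],"delta_rot":[0,0,0],"fingers":0},{"offset":[-0.04,0,0.01],"delta_rot":[0,0,0],"fingers":0},{"offset":[-0.05,-0.005,0.03],"delta_rot":[0,0,0],"fingers":0},{"offset":[-0.05,-0.015,0.06],"delta_rot":[0,0,0],"fingers":0},{"offset":[-0.05,-0.025,0.09],"delta_rot":[0,0,0],"fingers":0}]' 40
python3 -m creep '[{"offset":[0,-0.008,0.03],"delta_rot":[0,0,0],"fingers":0},{"offset":[0,-0.016,0.06],"delta_rot":[0,0,0],"fingers":0},{"offset":[0,-0.024,0.09],"delta_rot":[0,0,0],"fingers":0},{"offset":[0,-0.032,0.12],"delta_rot":[0,0,0],"fingers":0},{"offset":[0,-0.04,0.15],"delta_rot":[0,0,0],"fingers":0}]'
python3 -m creep '[{"offset":[0,-0.008,0.03],"delta_rot":[0,0,0],"fingers":0},{"offset":[0,-0.016,0.06],"delta_rot":[0,0,0],"fingers":0},{"offset":[0,-0.024,0.09],"delta_rot":[0,0,0],"fingers":0},{"offset":[0,-0.032,0.12],"delta_rot":[0,0,0],"fingers":0},{"offset":[0,-0.04,0.15],"delta_rot":[0,0,0],"fingers":0}]'
python3 - <<'E'
from h import *
print(to([.544,.2555,.28]),read_state()["qpos"])
E
```

```text
time_s: 1.32
eef_pos: [0.242, 0.4475, 0.2823]
ee_rot: [77.8, 89.9, 59.8]
wrist_force: [0.5, -0.0, -0.2]
opening: 0.0855
time_s: 1.73
eef_pos: [0.3725, 0.3613, 0.2814]
ee_rot: [70.5, 90.0, 52.4]
wrist_force: [0.1, 0.6, -0.1]
opening: 0.0855
time_s: 2.15
eef_pos: [0.5026, 0.2765, 0.2814]
ee_rot: [70.1, 90.0, 51.9]
wrist_force: [0.4, -0.2, 0.2]
opening: 0.0852
[ 0.0014 -0.0071  0.0459] [2.88151071e+01 1.89611808e+01 5.34149703e+00 7.63696437e+01
 4.54779377e-03 4.69764328e+01]
```

```bash
python3 -m creep '[{"offset":[0,-0.002,0.015],"delta_rot":[0,0,0],"fingers":0},{"offset":[0,-0.004,0.03],"delta_rot":[0,0,0],"fingers":0},{"offset":[0,-0.007,0.045],"delta_rot":[0,0,0],"fingers":0},{"offset":[0,-0.007,0.045],"delta_rot":[0,0,0],"fingers":0},{"offset":[0,-0.007,0.045],"delta_rot":[0,0,0],"fingers":0}]'
python3 - <<'E'
from h import *
print(to([.544,.2555,.18]))
p=read_camera("wrist"); im=p["image"].copy()
for X in ([.544,.2555,.22],[.544,.2555,.008]):
    u=proj(p,X);print(u);cv2.circle(im,(int(u[0]),int(u[1])),3,(0,0,255),-1)
cv2.imwrite("pics/w1.png",im)
print(blobs(p,(105,150,90),(125,255,255)))
E
```

```text
time_s: 2.57
eef_pos: [0.5421, 0.2569, 0.281]
ee_rot: [-171.0, 89.9, 170.8]
wrist_force: [0.9, -0.1, 0.2]
opening: 0.0854
[ 0.101  -0.0007  0.0023]
[313.26820328 270.10116036]
[313.78255003 192.67737732]
[((np.float64(315.1), np.float64(182.1)), [283, 160, 63, 54, 1526]), ((np.float64(314.8), np.float64(258.0)), [280, 215, 70, 85, 4573])]
```

View pics/w1.png

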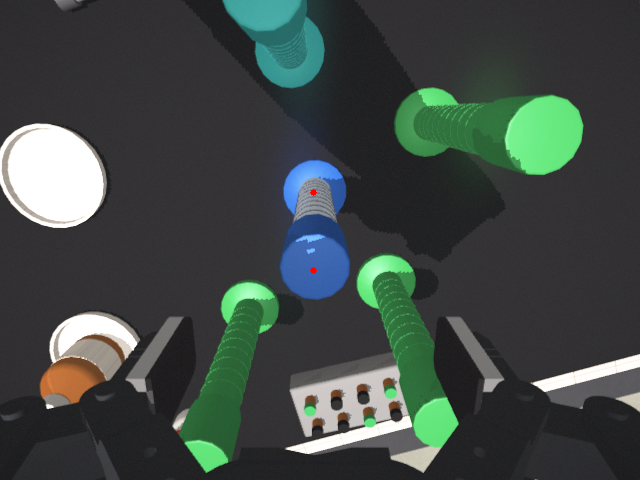

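Dots show the predicted cap face and foot; both real ones sit 1–3 mm toward the base, so the current xy is good. I descend straight down.

```bash
python3 -m creep '[{"offset":[0.012,-0.0005,0],"delta_rot":[0,0,0],"fingers":0},{"offset":[0.024,-0.0005,0],"delta_rot":[0,0,0],"fingers":0},{"offset":[0.036,-0.0005,0],"delta_rot":[0,0,0],"fingers":0},{"offset":[0.048,-0.0005,0],"delta_rot":[0,0,0],"fingers":0},{"offset":[0.055,-0.0005,0],"delta_rot":[0,0,0],"fingers":0}]'
python3 - <<'E'
from h import *
print(to([.542,.256,.18]))
p=read_camera("wrist"); print('cam',-p["R"].T@p["t"]); cv2.imwrite("pics/w2.png",p["image"])
E
```

```text
time_s: 3.03
eef_pos: [0.5402, 0.257, 0.2252]
ee_rot: [-148.9, 89.9, -167.0]
wrist_force: [0.4, -0.4, -0.3]
opening: 0.0853
[ 0.0452 -0.0003  0.0021]
cam [0.46561049 0.28129183 0.36745379]
```

View pics/w2.png

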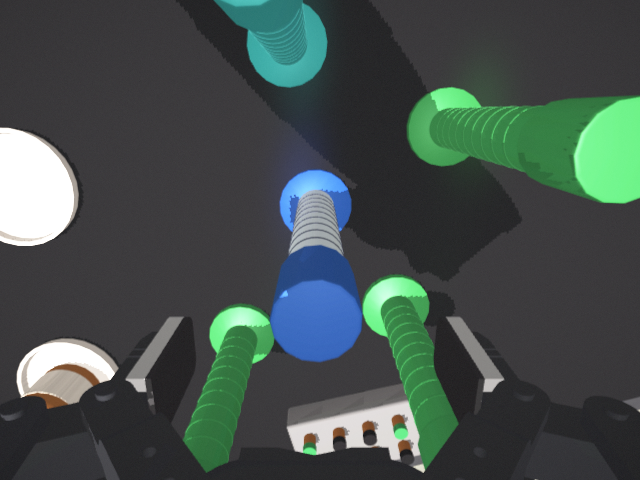

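The cap (centre about (317,318)) sits midway between the pads. Down the last 45 mm, then close.

```bash
python3 -m creep '[{"offset":[0.01,0,0.001],"delta_rot":[0,0,0],"fingers":0},{"offset":[0.02,0,0.001],"delta_rot":[0,0,0],"fingers":0},{"offset":[0.03,0,0.001],"delta_rot":[0,0,0],"fingers":0},{"offset":[0.04,0,0.001],"delta_rot":[0,0,0],"fingers":0},{"offset":[0.046,0,0.001],"delta_rot":[0,0,0],"fingers":0}]'
python3 -m creep '[{"offset":[0,0,0],"delta_rot":[0,0,0],"fingers":0.1},{"offset":[0,0,0],"delta_rot":[0,0,0],"fingers":0.2},{"offset":[0,0,0],"delta_rot":[0,0,0],"fingers":0.25},{"offset":[0,0,0],"delta_rot":[0,0,0],"fingers":0.3},{"offset":[0,0,0],"delta_rot":[0,0,0],"fingers":0.35}]'
python3 - <<'E'
from h import *
print(to([.542,.256,.18]))
p=read_camera("wrist"); cv2.imwrite("pics/w3.png",p["image"])
E
```

```text
time_s: 3.5
eef_pos: [0.5422, 0.2558, 0.1786]
ee_rot: [-137.0, 89.9, -155.2]
wrist_force: [0.3, 0.4, -0.2]
opening: 0.0855
time_s: 3.92
eef_pos: [0.5432, 0.2563, 0.1809]
ee_rot: [41.9, 89.9, 23.8]
wrist_force: [0.2, 0.3, -0.2]
opening: 0.0553
[ 0.0009 -0.0007 -0.0011]
```

View pics/w3.png

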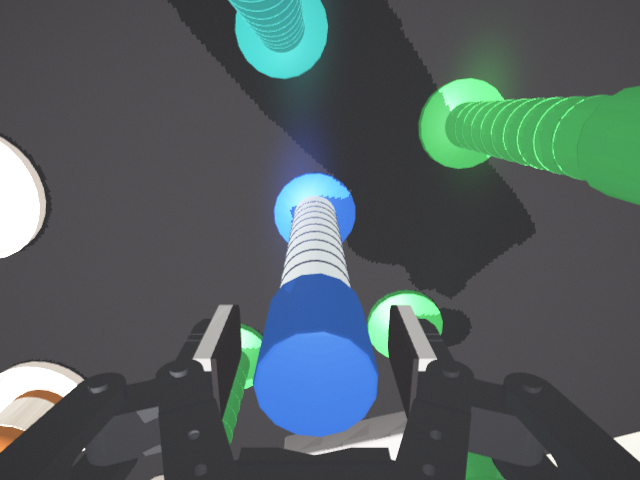

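```bash
python3 -m creep '[{"offset":[0,0,0],"delta_rot":[0,0,0],"fingers":0.42},{"offset":[0,0,0],"delta_rot":[0,0,0],"fingers":0.46},{"offset":[0,0,0],"delta_rot":[0,0,0],"fingers":0.5},{"offset":[0,0,0],"delta_rot":[0,0,0],"fingers":0.53},{"offset":[0,0,0],"delta_rot":[0,0,0],"fingers":0.56}]' 40
python3 -m creep '[{"offset":[0,0,0],"delta_rot":[0,0,0],"fingers":0.6},{"offset":[0,0,0],"delta_rot":[0,0,0],"fingers":0.8},{"offset":[0,0,0],"delta_rot":[0,0,0],"fingers":1},{"offset":[0,0,0],"delta_rot":[0,0,0],"fingers":1},{"offset":[0,0,0],"delta_rot":[0,0,0],"fingers":1}]' 50
```

```text
time_s: 4.38
eef_pos: [0.5429, 0.2563, 0.1804]
ee_rot: [75.8, 90.0, 57.6]
wrist_force: [-0.2, 0.4, 0.9]
opening: 0.0379
time_s: 4.8
eef_pos: [0.543, 0.2563, 0.1805]
ee_rot: [57.4, 90.0, 39.3]
wrist_force: [0.4, 1.2, 2.1]
opening: 0.037
```

```bash
python3 -m creep '[{"offset":[-0.001,0,0],"delta_rot":[0,0,0],"fingers":1},{"offset":[-0.003,0,0],"delta_rot":[0,0,0],"fingers":1},{"offset":[-0.006,0,0],"delta_rot":[0,0,0],"fingers":1},{"offset":[-0.01,0,0],"delta_rot":[0,0,0],"fingers":1},{"offset":[-0.014,0,0],"delta_rot":[0,0,0],"fingers":1}]'
python3 -m creep '[{"offset":[-0.005,0,0],"delta_rot":[0,0,0],"fingers":1},{"offset":[-0.01,0,0],"delta_rot":[0,0,0],"fingers":1},{"offset":[-0.015,0,0],"delta_rot":[0,0,0],"fingers":1},{"offset":[-0.019,0,0],"delta_rot":[0,0,0],"fingers":1},{"offset":[-0.021,0,0],"delta_rot":[0,0,0],"fingers":1}]'
python3 - <<'E'
from h import *
print(read_state()["wrist_force"],read_state()["wrist_torque"])
a=read_camera("wrist"); b=read_camera("scene")
print(to([.448,.010,.21]))
cv2.imwrite("pics/l1.png",np.hstack([cv2.resize(a["image"],(400,300)),cv2.resize(b["image"][150:300,350:550],(400,300))]))
E
```

```text
time_s: 5.22
eef_pos: [0.5425, 0.2559, 0.1943]
ee_rot: [-131.3, 89.9, -149.4]
wrist_force: [0.4, -0.5, -3.4]
opening: 0.0372
time_s: 5.63
eef_pos: [0.5432, 0.2563, 0.2163]
ee_rot: [42.1, 89.9, 24.0]
wrist_force: [0.0, 0.3, -2.5]
opening: 0.0371
[ 0.00688033  0.26386589 -2.50660634] [-0.08023196 -0.04617491 -0.00219154]
[ 0.0057 -0.2637 -0.0137]
```

View pics/l1.png

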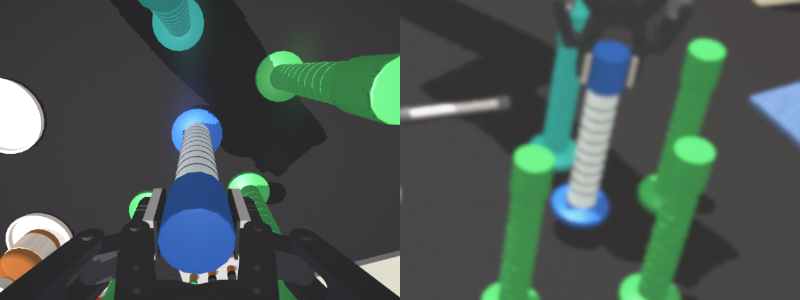

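Lifted about 36 mm and hanging upright, weight about 3 N. I carry it slowly toward the dish.

```bash
python3 -m creep '[{"offset":[0,-0.001,0],"delta_rot":[0,0,0],"fingers":1},{"offset":[0,-0.003,0],"delta_rot":[0,0,0],"fingers":1},{"offset":[0,-0.006,0],"delta_rot":[0,0,0],"fingers":1},{"offset":[0,-0.01,-0.001],"delta_rot":[0,0,0],"fingers":1},{"offset":[0,-0.016,-0.001],"delta_rot":[0,0,0],"fingers":1}]'
python3 -m creep '[{"offset":[0,-0.007,0],"delta_rot":[0,0,0],"fingers":1},{"offset":[0,-0.015,-0.001],"delta_rot":[0,0,0],"fingers":1},{"offset":[0,-0.023,-0.001],"delta_rot":[0,0,0],"fingers":1},{"offset":[0,-0.031,-0.002],"delta_rot":[0,0,0],"fingers":1},{"offset":[0,-0.039,-0.002],"delta_rot":[0,0,0],"fingers":1}]'
python3 -m creep '[{"offset":[0,-0.008,0],"delta_rot":[0,0,0],"fingers":1},{"offset":[0,-0.016,-0.001],"delta_rot":[0,0,0],"fingers":1},{"offset":[0,-0.024,-0.001],"delta_rot":[0,0,0],"fingers":1},{"offset":[0,-0.032,-0.002],"delta_rot":[0,0,0],"fingers":1},{"offset":[0,-0.04,-0.002],"delta_rot":[0,0,0],"fingers":1}]'
python3 -m creep '[{"offset":[0,-0.008,0],"delta_rot":[0,0,0],"fingers":1},{"offset":[0,-0.016,-0.001],"delta_rot":[0,0,0],"fingers":1},{"offset":[0,-0.024,-0.001],"delta_rot":[0,0,0],"fingers":1},{"offset":[0,-0.032,-0.002],"delta_rot":[0,0,0],"fingers":1},{"offset":[0,-0.04,-0.002],"delta_rot":[0,0,0],"fingers":1}]'
python3 - <<'E'
from h import *
print(to([.448,.010,.216]),read_state()["qpos"])
E
```

```text
time_s: 6.15
eef_pos: [0.5365, 0.241, 0.215]
ee_rot: [-147.1, 90.0, -165.2]
wrist_force: [-0.0, 0.1, -1.7]
opening: 0.0373
time_s: 6.57
eef_pos: [0.5222, 0.2038, 0.2154]
ee_rot: [-152.4, 90.0, -170.6]
wrist_force: [-0.5, -0.9, -3.3]
opening: 0.0371
time_s: 6.98
eef_pos: [0.508, 0.1667, 0.2154]
ee_rot: [178.4, 90.0, 160.3]
wrist_force: [1.0, 0.3, -3.2]
opening: 0.0371
time_s: 7.4
eef_pos: [0.4937, 0.1293, 0.2153]
ee_rot: [-166.0, 90.0, 175.8]
wrist_force: [0.4, 0.4, -2.0]
opening: 0.0368
[-0.0007 -0.1276 -0.0062] [ 1.46760260e+01  1.38991068e+01 -1.17169995e+01  6.43915771e+01
  2.62018874e-03  3.28255298e+01]
```

```bash
python3 -m creep '[{"offset":[0,-0.008,0],"delta_rot":[0,0,0],"fingers":1},{"offset":[0,-0.016,-0.001],"delta_rot":[0,0,0],"fingers":1},{"offset":[0,-0.024,-0.001],"delta_rot":[0,0,0],"fingers":1},{"offset":[0,-0.032,-0.002],"delta_rot":[0,0,0],"fingers":1},{"offset":[0,-0.04,-0.002],"delta_rot":[0,0,0],"fingers":1}]'
python3 -m creep '[{"offset":[0,-0.008,0],"delta_rot":[0,0,0],"fingers":1},{"offset":[0,-0.016,-0.001],"delta_rot":[0,0,0],"fingers":1},{"offset":[0,-0.024,-0.001],"delta_rot":[0,0,0],"fingers":1},{"offset":[0,-0.032,-0.002],"delta_rot":[0,0,0],"fingers":1},{"offset":[0,-0.04,-0.002],"delta_rot":[0,0,0],"fingers":1}]'
python3 -m creep '[{"offset":[0,-0.008,0],"delta_rot":[0,0,0],"fingers":1},{"offset":[0,-0.016,-0.001],"delta_rot":[0,0,0],"fingers":1},{"offset":[0,-0.024,-0.001],"delta_rot":[0,0,0],"fingers":1},{"offset":[0,-0.03,-0.002],"delta_rot":[0,0,0],"fingers":1},{"offset":[0,-0.035,-0.002],"delta_rot":[0,0,0],"fingers":1}]'
python3 -m creep '[{"offset":[0,-0.004,0],"delta_rot":[0,0,0],"fingers":1},{"offset":[0,-0.007,0],"delta_rot":[0,0,0],"fingers":1},{"offset":[0,-0.009,0],"delta_rot":[0,0,0],"fingers":1},{"offset":[0,-0.01,0],"delta_rot":[0,0,0],"fingers":1},{"offset":[0,-0.01,0],"delta_rot":[0,0,0],"fingers":1}]'
python3 - <<'E'
from h import *
print(to([.448,.010,.216]))
a=read_camera("scene"); b=read_camera("top"); w=read_camera("wrist")
cv2.imwrite("pics/m.png",np.hstack([cv2.resize(a["image"][150:300,250:450],(400,300)),cv2.resize(b["image"][210:360,220:420],(400,300))]))
cv2.imwrite("pics/mw.png",w["image"])
E
```

```text
time_s: 7.82
eef_pos: [0.4793, 0.0919, 0.2153]
ee_rot: [-169.3, 90.0, 172.6]
wrist_force: [-0.3, 0.6, -3.2]
opening: 0.0367
time_s: 8.23
eef_pos: [0.4649, 0.0546, 0.2153]
ee_rot: [176.7, 90.0, 158.6]
wrist_force: [-0.2, 0.3, -2.5]
opening: 0.037
time_s: 8.65
eef_pos: [0.4521, 0.0219, 0.2153]
ee_rot: [-164.2, 90.0, 177.6]
wrist_force: [-0.2, 1.0, -3.0]
opening: 0.0373
time_s: 9.07
eef_pos: [0.4495, 0.0131, 0.2153]
ee_rot: [41.6, 90.0, 23.5]
wrist_force: [0.3, 1.2, -2.5]
opening: 0.0364
[-0.0007 -0.0034 -0.0005]
```

View pics/m.png

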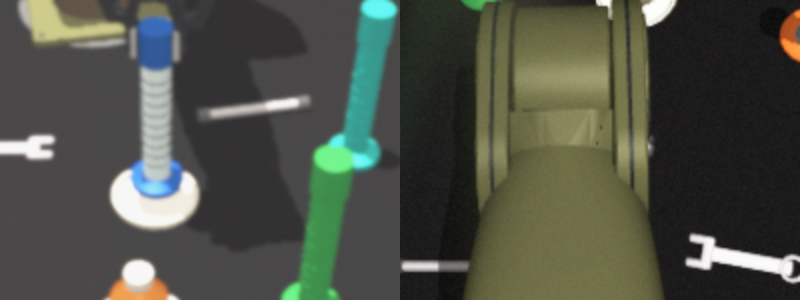

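View pics/mw.png

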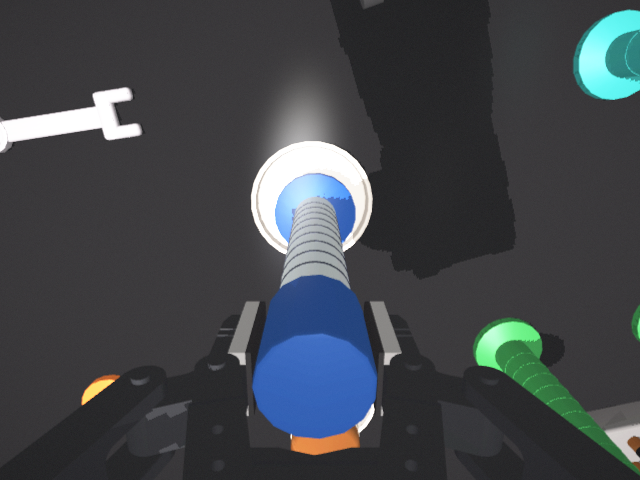

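```bash
python3 - <<'E'
from h import *
w=read_camera("wrist"); s=read_camera("scene")
g=cv2.inRange(cv2.cvtColor(s["image"],cv2.COLOR_BGR2HSV),(95,120,120),(125,255,255))
print('dish wrist outer',onplane(w,(312,200),.012))
print('foot scene',onplane(s,(328.5,238.7),.041),'dish scene',onplane(s,(327.3,247.5),.012))
# foot circle predicted back edge in wrist
for y in (.010,.013): print([proj(w,[.449+r,y,.042]).round(1).tolist() for r in(-.032,0,.032)],proj(w,[.449,y+.032,.042]).round(1),proj(w,[.449,y-.032,.042]).round(1))
for r in landmark_of(w,"dish_free")+landmark_of(w,"blue_cyl_center"): print(r["p"],r["point"])
for r in landmark_of(s,"blue_cyl_center"): print(r["p"],r["point"])
E
```

```text
dish wrist outer [0.44427305 0.0128496  0.012     ]
foot scene [0.45325919 0.01287871 0.041     ] dish scene [0.45261483 0.0099293  0.012     ]
[[297.0, 175.9], [310.2, 214.8], [322.7, 251.5]] [349.4 202.3] [271.8 227. ]
[[300.8, 174.7], [313.9, 213.6], [326.3, 250.4]] [353.1 201.1] [275.4 225.9]
0.77 [0.4544, 0.0135, 0.1458]
0.67 [0.6438, 0.1443, 0.114]
0.85 [0.4473, 0.0128, 0.1431]
0.81 [0.6619, 0.2966, 0.1088]
0.73 [0.413, 0.2766, 0.1099]
0.68 [0.6456, 0.1486, 0.1085]
0.61 [0.5109, 0.3771, 0.1149]
```

Foot is within about 3 mm of the dish centre. I correct about 2 mm and start lowering (touch expected after about 31 mm).

```bash
python3 -m creep '[{"offset":[0.001,-0.001,0],"delta_rot":[0,0,0],"fingers":1},{"offset":[0.003,-0.002,-0.001],"delta_rot":[0,0,0],"fingers":1},{"offset":[0.006,-0.0025,-0.0015],"delta_rot":[0,0,0],"fingers":1},{"offset":[0.009,-0.0025,-0.0015],"delta_rot":[0,0,0],"fingers":1},{"offset":[0.012,-0.0025,-0.0015],"delta_rot":[0,0,0],"fingers":1}]'
python3 -m creep '[{"offset":[0.003,0,0],"delta_rot":[0,0,0],"fingers":1},{"offset":[0.006,0,0],"delta_rot":[0,0,0],"fingers":1},{"offset":[0.008,0,0],"delta_rot":[0,0,0],"fingers":1},{"offset":[0.01,0,0],"delta_rot":[0,0,0],"fingers":1},{"offset":[0.012,0,0],"delta_rot":[0,0,0],"fingers":1}]'
python3 -m creep '[{"offset":[0.001,0,0],"delta_rot":[0,0,0],"fingers":1},{"offset":[0.002,0,0],"delta_rot":[0,0,0],"fingers":1},{"offset":[0.003,0,0],"delta_rot":[0,0,0],"fingers":1},{"offset":[0.004,0,0],"delta_rot":[0,0,0],"fingers":1},{"offset":[0.004,0,0],"delta_rot":[0,0,0],"fingers":1}]'
python3 - <<'E'
from h import *
a=read_camera("scene"); w=read_camera("wrist")
cv2.imwrite("pics/d.png",np.hstack([cv2.resize(a["image"][180:270,270:390],(400,300),interpolation=2),cv2.resize(w["image"],(400,300))]))
E
```

```text
time_s: 9.88
eef_pos: [0.447, 0.0112, 0.2029]
ee_rot: [-160.2, 90.0, -178.4]
wrist_force: [0.4, 0.6, -2.7]
opening: 0.0366
time_s: 10.3
eef_pos: [0.4473, 0.0112, 0.1911]
ee_rot: [16.2, 90.0, -2.0]
wrist_force: [-0.2, -1.2, -3.5]
opening: 0.0369
time_s: 10.72
eef_pos: [0.4472, 0.0112, 0.1872]
ee_rot: [-167.3, 90.0, 174.5]
wrist_force: [0.1, -0.2, -2.4]
opening: 0.0369
```

View pics/d.png

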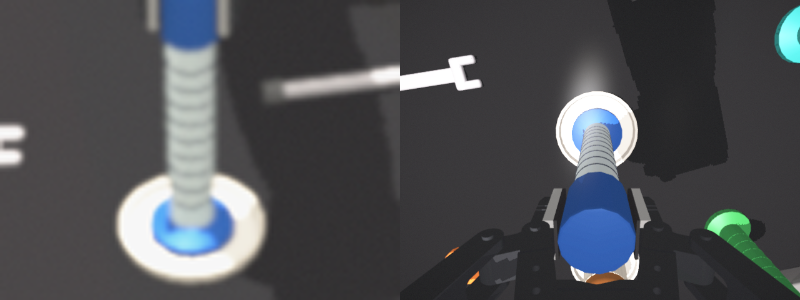

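Centred and within the rim, about 3 mm to go. I creep down and watch the force.

```bash
python3 -m creep '[{"offset":[0.0005,0,0],"delta_rot":[0,0,0],"fingers":1},{"offset":[0.001,0,0],"delta_rot":[0,0,0],"fingers":1},{"offset":[0.0015,0,0],"delta_rot":[0,0,0],"fingers":1},{"offset":[0.002,0,0],"delta_rot":[0,0,0],"fingers":1},{"offset":[0.002,0,0],"delta_rot":[0,0,0],"fingers":1}]'
python3 -m creep '[{"offset":[0.0005,0,0],"delta_rot":[0,0,0],"fingers":1},{"offset":[0.0005,0,0],"delta_rot":[0,0,0],"fingers":1},{"offset":[0.001,0,0],"delta_rot":[0,0,0],"fingers":1},{"offset":[0.001,0,0],"delta_rot":[0,0,0],"fingers":1},{"offset":[0.001,0,0],"delta_rot":[0,0,0],"fingers":1}]'
```

```text
time_s: 11.23
eef_pos: [0.4472, 0.0112, 0.1852]
ee_rot: [-149.4, 90.0, -167.5]
wrist_force: [-0.0, 0.5, -2.8]
opening: 0.0369
time_s: 11.65
eef_pos: [0.4474, 0.0112, 0.1845]
ee_rot: [15.0, 90.0, -3.1]
wrist_force: [-0.1, 0.8, -0.7]
opening: 0.0372
```

```bash
python3 -m creep '[{"offset":[0.0003,0,0],"delta_rot":[0,0,0],"fingers":1},{"offset":[0.0005,0,0],"delta_rot":[0,0,0],"fingers":1},{"offset":[0.0005,0,0],"delta_rot":[0,0,0],"fingers":1},{"offset":[0.0005,0,0],"delta_rot":[0,0,0],"fingers":1},{"offset":[0.0005,0,0],"delta_rot":[0,0,0],"fingers":1}]'
```

```text
time_s: 12.07
eef_pos: [0.4476, 0.0112, 0.1845]
ee_rot: [12.9, 89.9, -5.2]
wrist_force: [-0.8, -0.2, 5.8]
opening: 0.0371
```

The force went from −3 to +6 N: it stands on the dish floor. I open slowly.

```bash
python3 -m creep '[{"offset":[0,0,0],"delta_rot":[0,0,0],"fingers":0.57},{"offset":[0,0,0],"delta_rot":[0,0,0],"fingers":0.55},{"offset":[0,0,0],"delta_rot":[0,0,0],"fingers":0.53},{"offset":[0,0,0],"delta_rot":[0,0,0],"fingers":0.51},{"offset":[0,0,0],"delta_rot":[0,0,0],"fingers":0.49}]' 20
python3 -m creep '[{"offset":[0,0,0],"delta_rot":[0,0,0],"fingers":0.45},{"offset":[0,0,0],"delta_rot":[0,0,0],"fingers":0.4},{"offset":[0,0,0],"delta_rot":[0,0,0],"fingers":0.3},{"offset":[0,0,0],"delta_rot":[0,0,0],"fingers":0.2},{"offset":[0,0,0],"delta_rot":[0,0,0],"fingers":0.1}]'
python3 -m creep '[{"offset":[0,0,0],"delta_rot":[0,0,0],"fingers":0},{"offset":[0,0,0],"delta_rot":[0,0,0],"fingers":0},{"offset":[0,0,0],"delta_rot":[0,0,0],"fingers":0},{"offset":[0,0,0],"delta_rot":[0,0,0],"fingers":0},{"offset":[0,0,0],"delta_rot":[0,0,0],"fingers":0}]'
python3 - <<'E'
from h import *
a=read_camera("scene"); w=read_camera("wrist")
cv2.imwrite("pics/r.png",np.hstack([cv2.resize(a["image"][160:280,250:410],(400,300),interpolation=2),cv2.resize(w["image"],(400,300))]))
E
```

```text
time_s: 12.48
eef_pos: [0.4472, 0.0112, 0.1836]
ee_rot: [-161.6, 90.0, -179.7]
wrist_force: [-0.7, 0.4, 0.2]
opening: 0.0436
time_s: 12.9
eef_pos: [0.4473, 0.0112, 0.1838]
ee_rot: [-98.2, 90.0, -116.4]
wrist_force: [0.4, -0.5, 1.0]
opening: 0.0767
time_s: 13.32
eef_pos: [0.4472, 0.0112, 0.1838]
ee_rot: [-126.8, 90.0, -145.0]
wrist_force: [-0.0, 0.5, 0.4]
opening: 0.0858
```

View pics/r.png

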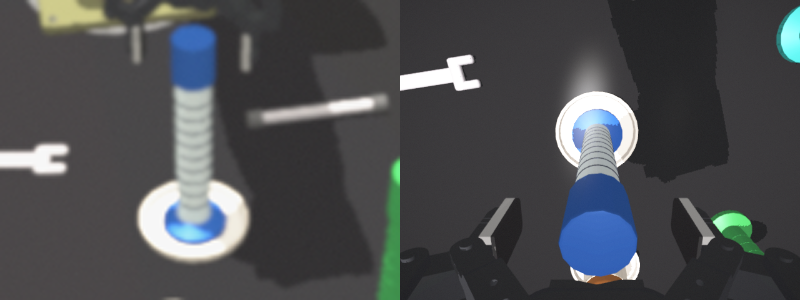

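Released and standing, with the jaws clear on both sides. I retreat straight up.

```bash
python3 -m creep '[{"offset":[-0.005,0,0],"delta_rot":[0,0,0],"fingers":0},{"offset":[-0.015,0,0],"delta_rot":[0,0,0],"fingers":0},{"offset":[-0.025,0,0],"delta_rot":[0,0,0],"fingers":0},{"offset":[-0.037,0,0],"delta_rot":[0,0,0],"fingers":0},{"offset":[-0.05,0,0],"delta_rot":[0,0,0],"fingers":0}]'
python3 -m creep '[{"offset":[-0.015,0,0],"delta_rot":[0,0,0],"fingers":0},{"offset":[-0.03,0,0],"delta_rot":[0,0,0],"fingers":0},{"offset":[-0.045,0,0],"delta_rot":[0,0,0],"fingers":0},{"offset":[-0.055,0,0],"delta_rot":[0,0,0],"fingers":0},{"offset":[-0.055,0,0],"delta_rot":[0,0,0],"fingers":0}]'
python3 -m creep '[{"offset":[0,0,-0.015],"delta_rot":[0,0,0],"fingers":0},{"offset":[0,0,-0.035],"delta_rot":[0,0,0],"fingers":0},{"offset":[0,0,-0.055],"delta_rot":[0,0,0],"fingers":0},{"offset":[0,0,-0.07],"delta_rot":[0,0,0],"fingers":0},{"offset":[0,0,-0.07],"delta_rot":[0,0,0],"fingers":0}]'
python3 - <<'E'
from h import *
a=read_camera("scene"); b=read_camera("top")
cv2.imwrite("pics/f.png",a["image"]); cv2.imwrite("pics/ft.png",b["image"])
for p in (a,b):
  for q in ("blue_cyl_center","orange_cyl_center","amber_center"): print(q,[r["point"] for r in landmark_of(p,q)])
print(read_state()["wrist_force"])
E
```

```text
time_s: 13.83
eef_pos: [0.447, 0.0112, 0.2344]
ee_rot: [-161.8, 90.0, -179.9]
wrist_force: [0.4, 0.1, 0.5]
opening: 0.0858
time_s: 14.25
eef_pos: [0.4487, 0.0112, 0.2914]
ee_rot: [19.5, 89.7, 1.3]
wrist_force: [0.1, -0.2, 0.6]
opening: 0.085
time_s: 14.67
eef_pos: [0.3776, 0.0335, 0.2885]
ee_rot: [-165.5, 89.9, 176.4]
wrist_force: [0.5, -0.1, -0.7]
opening: 0.0856
blue_cyl_center [[0.6621, 0.2999, 0.1074], [0.5072, 0.382, 0.1108], [0.4111, 0.2769, 0.1102], [0.645, 0.1456, 0.109]]
orange_cyl_center [[0.5858, -0.2443, 0.1091]]
amber_center [[0.6526, -0.0401, 0.0517]]
blue_cyl_center [[0.6639, 0.3005, 0.1106], [0.6422, 0.1507, 0.1091], [0.4518, 0.0132, 0.1143], [0.4125, 0.2783, 0.1107], [0.6496, -0.0437, 0.054]]
orange_cyl_center [[0.5834, -0.2439, 0.1047]]
amber_center [[0.6515, -0.0438, 0.0541]]
[-0.42465108 -0.02151591 -0.24515237]
```

View pics/f.png

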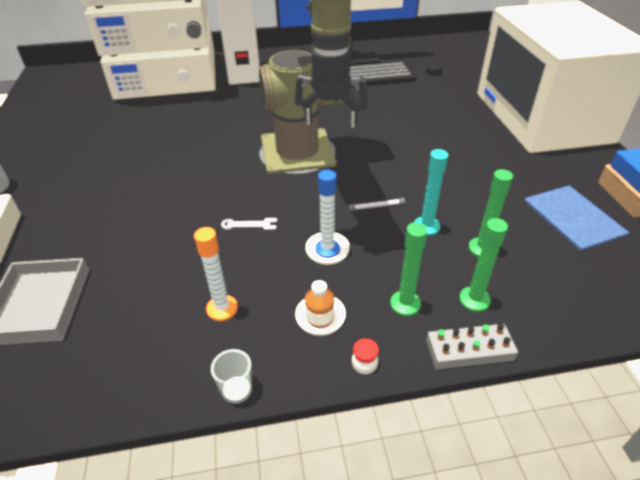

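View pics/ft.png

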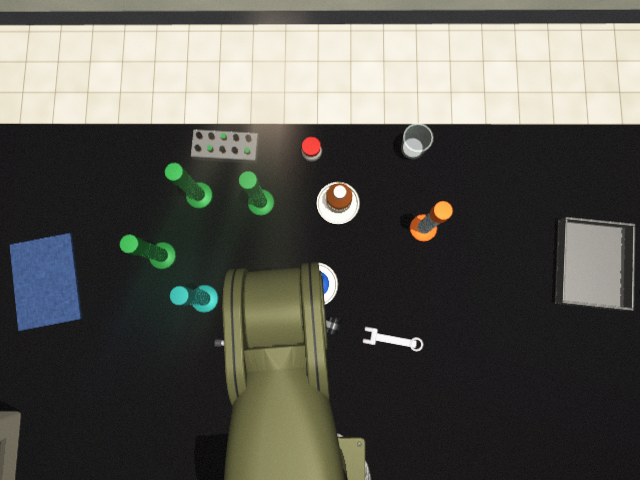

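The blue cylinder stands upright in the free dish (scene (328,247)). The orange cylinder, amber bottle and look-alikes are unmoved, and the gripper is clear.

```bash
python3 -c "
from workcell import *
print(ctrl.hand_in(), read_state()['time_s'])"
```

```text
the job is handed in; nothing more can be done
the job is handed in; nothing more can be done
```

I gripped the blue-capped cylinder by its cap and lifted it about 36 mm. I carried it upright at about 0.1 m/s and lowered it onto the floor of the empty dish. I released it only once the wrist force went from −3 N to +6 N, then backed off upward and handed in about 15 s into the run.

**Final position:** the last scene picture shows it upright and centred in the dish, with the gripper clear. The top-camera estimate puts it at (0.452, 0.013), against a dish centre near (0.447, 0.010).

**Bystanders:** the orange cylinder and the amber bottle are where they were, within measurement error. The look-alikes also looked undisturbed.

**Disagreements:**
- The scene and top cameras differed by about 6–8 mm in x when I worked from pixels. I relied on relative offsets and the wrist view instead.
- In the last check, the network did not report the blue cylinder in the scene picture, though it is plainly visible there.
- The arm partly blocked the top view of it.

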